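# Hook a test card into its dock

## Task

Take the test card, the one with a tab sticking out of its lower corner, out of the black rack and seat it in the slot of the test dock: enter it tilted so that the tab goes in under the steel bridge at the end of the slot, then straighten it down until it stands upright on the slot's floor. Let go of it there, and leave the plain blank card standing in the rack.

Things in the scene. Friction and masses are not known exactly. Their poses are not given: they have to be found in the camera images.
- test_card: grey card, about 0.12 kg, upright in one of the two rack slots: 8 mm thick (its x), 120 mm long (y -60 to +60), 95 mm high (z). Green circuit with black chips on both faces; top 25 mm plain, to be gripped across the 8 mm. Tab at the lower corner of the -y end: y -60 to -78, z 0 to 12 mm, 8 mm thick. Origin: middle of the lower edge (y = 0 is the middle of the 120 mm)
- card_tab (a point): middle of the end face of the test card's tab: (0, -78, +6) mm in the card's frame
- blank_card: plain grey card without a tab, 8 x 120 x 80 mm high (x, y, z), black vent slits, upright in the rack's other slot, where it must stay. Origin: middle of the lower edge
- rack: black stand fixed to the table, 124 (x) x 84 mm (y). Two slots along y at x = -40 and +40 mm, 10.6 mm wide, ends open; floor 10 mm, wall tops 26 mm above the table. A card stands in each, in either order, axes as the rack's, so the tab points to the rack's -y. Origin: centre of the underside; x points roughly away from the robot
- dock: test dock fixed to the table: aluminium base 90 (x) x 192 mm (y), one slot along y at x = 0 between grey walls. Slot 11 mm wide, floor at z = 12 mm, wall tops at 40, upper 8 mm chamfered out to 23 mm wide. Four black terminals 22 mm high at x = +33. Seated, the card has the dock's axes and its origin at (0, 0, 12) mm, with 4 mm play either way in y. Origin: centre of the underside
- dock_bridge (a point): lower inner edge of the steel bridge over the slot's -y end: (0, -64, 30) mm in the dock's frame. The bridge runs from there to y = -90, top at z = 41; the pocket under it ends at y = -86. Open slot length to the heel is 128 mm, card with tab 138 mm: it goes in only tilted (some 22 degrees in its own plane, tab low): down beside the bridge, slid under, then level
- dock_heel (a point): inner face of the wall that closes the slot's +y end: (0, +64, 30) mm in the dock's frame; wall top at z = 40, chamfered outward above z = 30 to y = +70
- dock_pocket (a point): where the middle of the tab's end face lies when seated: (0, -78, 18) mm in the dock's frame, with 4 mm play either way along y
Mind the look-alikes: they are no part of the job. There is more than one size of the dock; the one meant has the size given above. Leave any orange look-alike of the test_card alone.

How it is judged:
At the end, for the whole second after the job is handed in: Test card in the dock slot, tab under the bridge (tab end within 4 mm across, 7 mm along of its place), lower edge on the slot floor (within 3 mm), upright within 9 degrees, released and still; blank card still standing in its rack slot (moved less than 20 mm) (x of card_tab in the frame of dock between -0.004 and 0.004 m and y of card_tab in the frame of dock between -0.085 and -0.071 m and z of test_card in the frame of dock between 0.008 and 0.015 m and z of card_tab in the frame of dock below 0.021 m and angle between test_card's own z axis and vertical below 0.16 rad and linear speed of test_card below 0.02 m/s and distance of blank_card from where it was at the start of the episode below 0.02 m and angle between blank_card's own z axis and vertical below 0.3 rad); the robot touches nothing.
It fails at once if the blank card is pulled out of place or knocked over (distance of blank_card from where it was at the start of the episode above 0.03 m or angle between blank_card's own z axis and vertical above 0.4 rad).
It also fails if it takes over 45 s, if anything falls off the work surface, if the arm or the gripper's body presses on something with over 40 N, if the wrist force passes 120 N, or if a joint passes its speed limit or range.

## Robot

A 7-joint arm with a two-finger parallel gripper is mounted at the origin on the work surface; the furniture and walls round the work are solid. World frame = base frame: x ahead of the robot, y to its left, z up, the work surface at z = 0. Lengths are in m, angles in rad, forces in N, time in s.
With the tool pointing down it reaches from about 0.4 to 0.9 m from the base axis. Payload 5.6 kg.
Tool frame: the origin (TCP) lies at the very end of the fingers, on their centre line; the grasp point (between the pads) lies 19 mm behind it; z points along the fingers, y is the line along which they close (so a half turn about z gives the same grasp; the last joint's range is limited). The gripper opens to 92 mm and grips with 3 to 60 N. Pads are 20 mm wide; open, the fingers measure 128 mm over their backs; the gripper's body (75 mm by 189 mm) begins 69 mm behind the grasp point.
Start: joints at [-1.23, 0.468, -0.012, 1.603, 0.006, 1.071, -0.056], TCP at [0.243, 0.603, 0.215] pointing down, gripper open.
Joint ranges: [-2.53, 2.53], [-0.31, 2.02], [-1.57, 1.55], [0.28, 2.44], [-1.29, 4.43], [0.15, 1.84], [-2.92, 2.92]. Speed limits (rad/s): [2.57, 2.57, 3.14, 3.14, 3.14, 3.14, 3.14].

## Interface

Orientations are given as [roll, pitch, yaw] about the fixed x, y, z axes, in that order (R = Rz(yaw) Ry(pitch) Rx(roll)).
In Python, from plant import arm gives the robot as it stands.
- The arm moves only by the tool carry_out, never from a script. Its argument "commands" is a list of rows, each an object with "slide": the shift along the tool's x, y, z in m, a list of three; "turn": the turn about the tool's z in degrees; "hand": the opening, from 0 (shut) to 1 (fully open). A call has 1 to 20 rows; each row shifts and turns the commanded pose from where the row before left it, along the tool's axes as they then stand; what a row does not reach is not made up. A row lasts 1/10 s, in which the tool goes at most 50 mm and 8.59 degrees, less where a joint would pass 70% of its speed; a pose out of reach is approached as far as the arm can. A call is refused whole if a number of a shift passes 0.05 or a number of a turn 8.59, either way. A call with a gripper value outside its range is refused whole. The fingers move at their own pace and stop on an object; "squeeze" is the grip in N (left out, the last holds). Time passes only in rows, so rows that do not move let the fingers close. It gives the time, the measured TCP pose, the force, the opening and the grip force at its end, in the units of the state.
- arm.get_state(): the state, without advancing time (a new reading comes with each control period).
- arm.snapshot(name): name is "scene" or "side" or "wrist"; returns a dict with "color" (384x512x3 uint8, red, green, blue), "mtx" (3x3 intrinsics, pixels), "R" (3x3) and "t" (3): a world point X has camera coordinates R X + t. Camera axes: x right, y down, z forward; pixel columns grow to the right and rows downward; lengths in m; the calibration is good to about 2 mm. The wrist camera is an equidistant fisheye: a pixel r from the principal point sees the ray r / f radians off the axis. A picture is of the moment at which its call begins. There is no depth.
- arm.job_done(): hands the job in; it is judged then, once.
The state is a dict: "time": time; "joint_positions": joint angles; "joint_velocities": joint speeds; "effort": joint torques, N m; "ee_pos": TCP position; "eef_rot": TCP orientation; "force": force on the tool from outside, world axes, zero at the start; "torque": the same for the moment, N m; "grip_width": finger opening in m; "grip_force": force on a finger pad.
Only numpy, scipy, OpenCV 4.12 (cv2) and the standard library are available. Lean on these libraries where they do the work, as an engineer would, in place of code of your own. Each camera call takes 0.05 s, during which the arm holds its last target. There are 200 camera calls.

## Working session

There is one attempt and no reset: what is moved stays moved. The work goes in short steps, Python scripts to look and compute and a tool call to move; the robot and the scene stay as the last step left them, time stands still between calls to the robot, and variables do not carry over. Pictures are saved under pics/ and viewed, at most 10 in all, crops included, and the job is handed in when it is done.

Besides the shell and the picture viewer there is one more tool, called after "Emit:" as name([rows], argument=value, ...), one row to a line, values as JSON. carry_out: Moves the arm, as the interface text tells. Its arguments: {"type":"object","properties":{"commands":{"type":"array"},"squeeze":{"type":"number"}},"required":["commands"]}

```bash
mkdir -p pics; ls; python3 - <<'E'
from plant import arm
import cv2,numpy as np,pickle
d={}
for n in ("scene","side"):
    s=arm.snapshot(n); d[n]=s; cv2.imwrite(f"pics/{n}0.png",cv2.resize(s["color"][:,:,::-1],(800,600)))
    print(n,s["mtx"].round(1).tolist(),(-s["R"].T@s["t"]).round(3),s["R"].round(2).tolist())
pickle.dump(d,open("d0.pkl","wb"))
print(arm.get_state())
E
```

```text
pics
scene [[425.9, 0.0, 259.8], [0.0, 425.9, 197.2], [0.0, 0.0, 1.0]] [-0.076  0.638  1.067] [[-0.84, -0.55, -0.0], [-0.41, 0.63, -0.66], [0.36, -0.56, -0.75]]
side [[473.3, 0.0, 256.9], [0.0, 473.3, 183.8], [0.0, 0.0, 1.0]] [ 0.141 -1.158  0.761] [[0.97, -0.24, -0.01], [-0.14, -0.53, -0.84], [0.2, 0.81, -0.55]]
{'time': 0.1, 'joint_positions': array([-1.22995755,  0.46825938, -0.01156002,  1.60351709,  0.00603198,
        1.07142055, -0.05627475]), 'joint_velocities': array([ 0.00063361, -0.00346523,  0.00012399, -0.00309082, -0.00141505,
        0.00013554,  0.00120982]), 'effort': array([ 7.62765849e-04, -5.21651709e+01, -1.25946023e-02, -2.44364154e+01,
       -5.68281335e-02,  1.40263763e-02,  7.13274312e-05]), 'ee_pos': array([0.24331414, 0.60217929, 0.21376088]), 'eef_rot': array([-3.14002927e+00,  1.61669817e-04,  2.75769185e+00]), 'force': array([-0.55684509, -0.0301431 , -1.33063916]), 'torque': array([ 0.02928263, -0.04673019, -0.02490392]), 'grip_force': 0.0, 'grip_width': 0.0919005798602352}
```

View pics/scene0.png

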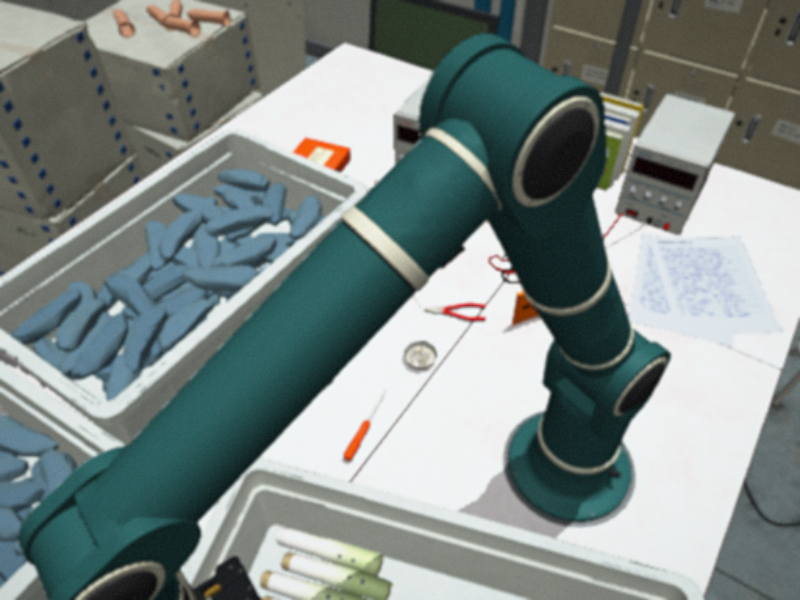

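View pics/side0.png

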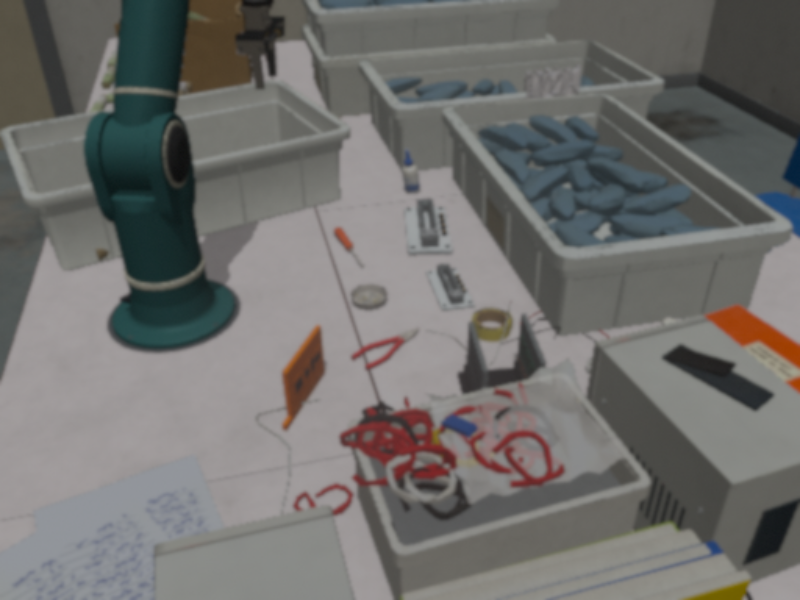

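The side view shows the rack at (500,365), with cards at (475,350) and (530,340). The larger dock is at (428,225), a smaller one at (450,287), and the orange look-alike at (303,375). The arm blocks the scene view.

```bash
cat > h.py <<'E'
import numpy as np,cv2,pickle
def ray(s,u,v):
    d=s["R"].T@np.linalg.inv(s["mtx"])@np.array([u,v,1.]); return -s["R"].T@s["t"],d
def onz(s,u,v,z=0):
    c,d=ray(s,u,v); return c+d*(z-c[2])/d[2]
def proj(s,X):
    p=s["mtx"]@(s["R"]@np.asarray(X,float)+s["t"]); return p[:2]/p[2]
E
python3 - <<'E'
from h import *
d=pickle.load(open("d0.pkl","rb")); s=d["side"]; k=.64
for n,u,v,z in [("bigdock far-left",406,207,0.012),("bigdock near-left",409,252,0.012),("near right",451,250,.012),("far right",442,203,0.012),("small c",450,287,.01),("small nl",440,306,.01),("small nr",471,304,.01),("small fl",428,272,.01),("rack left front",461,390,0.02),("cardL top",474,318,.105),("cardR top",523,320,.09),("bin corner near dock",560,330,0),("bottle",412,190,0),("orange",290,425,0),("wirebin topleft",355,455,.1)]:
    print(n,onz(s,u*k,v*k,z).round(3))
c=s["color"][150:270,250:400,::-1]; cv2.imwrite("pics/c1.png",cv2.resize(c,None,fx=5,fy=5,interpolation=2))
E
```

```text
bigdock far-left [0.501 0.272 0.012]
bigdock near-left [0.458 0.079 0.012]
near right [0.541 0.065 0.012]
far right [0.584 0.27  0.012]
small c [ 0.5   -0.062  0.01 ]
small nl [ 0.465 -0.116  0.01 ]
small nr [ 0.52  -0.125  0.01 ]
small fl [ 0.475 -0.     0.01 ]
rack left front [ 0.428 -0.353  0.02 ]
cardL top [ 0.465 -0.292  0.105]
cardR top [ 0.544 -0.297  0.09 ]
bin corner near dock [ 0.648 -0.225  0.   ]
bottle [0.542 0.376 0.   ]
orange [ 0.169 -0.342  0.   ]
wirebin topleft [ 0.236 -0.521  0.1  ]
```

View pics/c1.png

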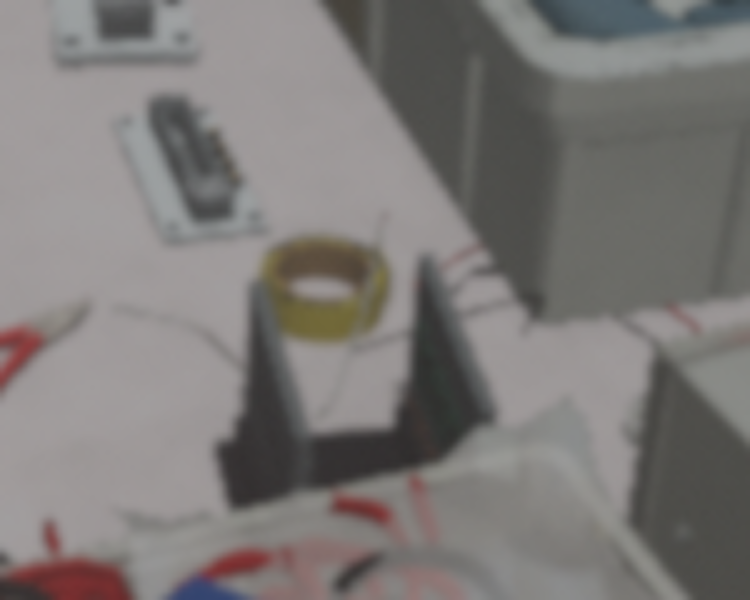

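The larger dock at (428,225) comes out about 0.195 m long, so it is the right one; the one at (450,287) is about 0.12 m. The right-hand rack card at (530,340) looks green and tall, so it's the likely test card. I'll raise the arm, swing over the dock and look from the wrist.

Emit:
carry_out([
  {"slide": [0,0,-0.025],"turn": 8.5,"hand": 1},
  {"slide": [0,0,-0.025],"turn": 8.5,"hand": 1},
  {"slide": [0,0,-0.025],"turn": 8.5,"hand": 1},
  {"slide": [0,0,-0.025],"turn": 8.5,"hand": 1},
  {"slide": [0,0,-0.025],"turn": 8.5,"hand": 1},
  {"slide": [0,0,-0.025],"turn": 8.5,"hand": 1},
  {"slide": [0,0,-0.02],"turn": 8.5,"hand": 1},
  {"slide": [0,0,-0.02],"turn": 8.5,"hand": 1},
  {"slide": [-0.045,0.028,0],"turn": 0,"hand": 1},
  {"slide": [-0.045,0.028,0],"turn": 0,"hand": 1},
  {"slide": [-0.045,0.028,0],"turn": 0,"hand": 1},
  {"slide": [-0.045,0.028,0],"turn": 0,"hand": 1},
  {"slide": [-0.045,0.028,0],"turn": 0,"hand": 1},
  {"slide": [-0.045,0.028,0],"turn": 0,"hand": 1},
  {"slide": [-0.045,0.028,0],"turn": 0,"hand": 1},
  {"slide": [-0.045,0.028,0],"turn": 0,"hand": 1},
  {"slide": [-0.045,0.028,0],"turn": 0,"hand": 1},
  {"slide": [-0.025,0.005,0],"turn": 0,"hand": 1},
])

```text
time: 1.9
ee_pos: [0.4883, 0.1909, 0.4044]
eef_rot: [3.141, 0.002, 1.565]
force: [0.4, -0.1, 0.0]
grip_width: 0.0919
grip_force: 0.0
```

```bash
cat >> h.py <<'E'
def wray(s,u,v):
    K=s["mtx"]; a=np.array([u-K[0,2],v-K[1,2]]); r=np.hypot(*a); th=r/K[0,0]
    d=np.r_[np.sin(th)*a/max(r,1e-9),np.cos(th)]; return -s["R"].T@s["t"],s["R"].T@d
def wz(s,u,v,z):
    c,d=wray(s,u,v); return c+d*(z-c[2])/d[2]
def wproj(s,X):
    p=s["R"]@np.asarray(X,float)+s["t"]; r=np.hypot(p[0],p[1]); th=np.arctan2(r,p[2]); K=s["mtx"]
    return K[:2,2]+K[0,0]*th*p[:2]/r
E
python3 - <<'E'
from plant import arm
from h import *
s=arm.snapshot("wrist"); pickle.dump(s,open("w1.pkl","wb"))
cv2.imwrite("pics/w1.png",cv2.resize(s["color"][:,:,::-1],(800,600)))
st=arm.get_state();print(st["time"],st["ee_pos"],st["eef_rot"],st["joint_positions"].round(2),(-s["R"].T@s["t"]).round(3),s["mtx"][0],s["R"].round(2).tolist())
E
```

```text
1.95 [0.48843139 0.18757544 0.4046971 ] [3.14092770e+00 2.33661107e-03 1.56061888e+00] [-0.89  0.1   0.51  1.67 -0.05  1.38 -0.39] [0.487 0.257 0.573] [297.31863964   0.         250.83287473] [[1.0, -0.01, 0.0], [-0.01, -0.97, 0.24], [-0.0, -0.24, -0.97]]
```

View pics/w1.png

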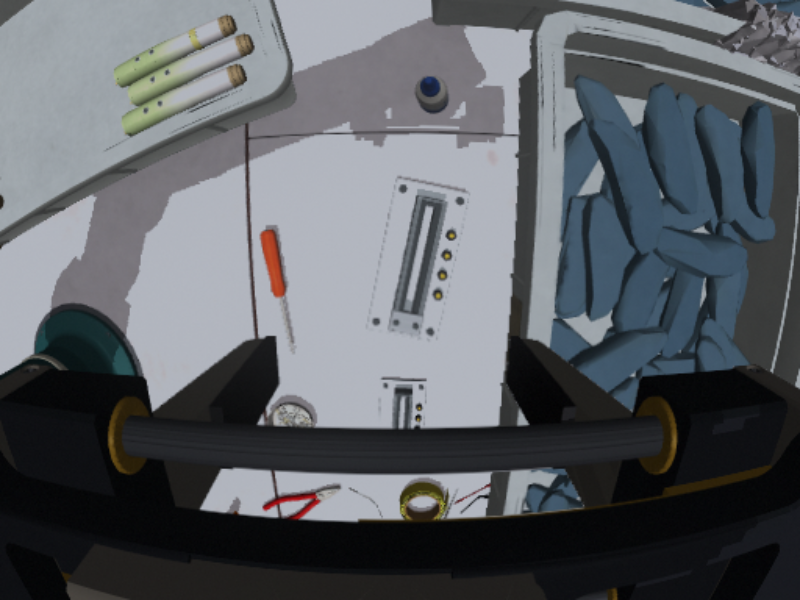

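The wrist view shows the big dock at (418,258): base corners (399,178), (469,190), (433,340), (368,331), with the bridge at the lower (-y) end (405,322) and terminals on the +x side. The small dock is at (403,405). I'll measure it more closely and check the scene view for bin height.

```bash
python3 - <<'E'
from plant import arm
from h import *
s=pickle.load(open("w1.pkl","rb")); k=.64
for n,u,v in [("TL",399,178),("TR",469,190),("BR",433,340),("BL",368,331)]:
    print(n,wz(s,u*k,v*k,.008).round(4))
for u,v in [(535,100),(520,240),(505,400)]: print("bin",wz(s,u*k,v*k,.15).round(3),wz(s,u*k,v*k,0).round(3))
a=cv2.resize(s["color"][105:225,225:310,::-1],None,fx=5,fy=5,interpolation=2)
b=arm.snapshot("scene"); pickle.dump(b,open("s1.pkl","wb"))
b=cv2.resize(b["color"][:,:,::-1],None,fx=.72,fy=.72)
o=np.zeros((600,800,3),np.uint8); o[:600,:425]=a; o[:276,430:798]=b[:,:368]; cv2.imwrite("pics/w1c.png",o)
E
```

```text
TL [0.4963 0.2699 0.008 ]
TR [0.5815 0.2559 0.008 ]
BR [0.5392 0.0656 0.008 ]
BL [0.456  0.0784 0.008 ]
bin [0.621 0.344 0.15 ] [0.669 0.375 0.   ]
bin [0.607 0.211 0.15 ] [0.65  0.194 0.   ]
bin [0.602 0.047 0.15 ] [ 0.643 -0.027  0.   ]
```

View pics/w1c.png

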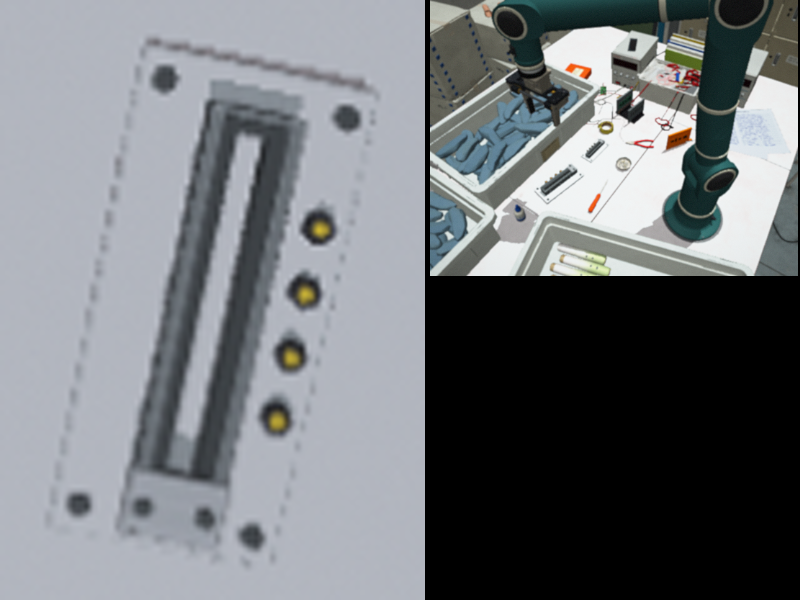

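Emit:
carry_out([
  {"slide": [-0.048,0,0],"turn": 0,"hand": 1},
  {"slide": [-0.048,0,0],"turn": 0,"hand": 1},
  {"slide": [-0.048,0,0],"turn": 0,"hand": 1},
  {"slide": [-0.048,0,0],"turn": 0,"hand": 1},
  {"slide": [-0.048,0,0],"turn": 0,"hand": 1},
  {"slide": [-0.048,0,0],"turn": 0,"hand": 1},
  {"slide": [-0.048,0,0],"turn": 0,"hand": 1},
  {"slide": [-0.048,0,0],"turn": 0,"hand": 1},
  {"slide": [-0.048,0,0],"turn": 0,"hand": 1},
  {"slide": [-0.048,0,0],"turn": 0,"hand": 1},
  {"slide": [-0.048,0,0],"turn": 0,"hand": 1},
  {"slide": [0,0,0],"turn": 0,"hand": 1},
])

```text
time: 3.2
ee_pos: [0.4839, -0.3382, 0.4037]
eef_rot: [-3.138, 0.004, 1.561]
force: [-0.6, -0.6, -0.1]
grip_width: 0.0917
grip_force: 0.0
```

```bash
python3 - <<'E'
from plant import arm
from h import *
s=pickle.load(open("w1.pkl","rb"))
q=lambda u,v,z: wz(s,225+u/5-.4,105+v/5-.4,z)
T=[q(u,v,.022) for u,v in [(320,227),(305,292),(291,354),(276,418)]]
d=T[0]-T[3]; print("term",T[0].round(4),T[3].round(4),np.degrees(np.arctan2(d[1],d[0]))-90)
print("floor",q(247,135,.012).round(4),q(187,440,.012).round(4))
print("bridge",q(136,467,.041).round(4),q(229,487,.041).round(4))
print("bridge far",q(118,532,.041).round(4),q(220,553,.041).round(4))
print("heel top out",q(210,102,.04),q(303,122,.04))
w=arm.snapshot("wrist"); pickle.dump(w,open("w2.pkl","wb"))
st=arm.get_state();print(st["time"],st["ee_pos"],st["eef_rot"])
sc=arm.snapshot("scene"); pickle.dump(sc,open("s2.pkl","wb"))
c=[int(x) for x in proj(sc,[.5,-.33,.05])]; print(c)
b=sc["color"][c[1]-50:c[1]+50,c[0]-50:c[0]+50,::-1]
o=np.zeros((600,800,3),np.uint8); a=w["color"][30:330,110:410,::-1]
o[:600,:500]=cv2.resize(a[:, :250],(500,600)); o[:300,500:]=cv2.resize(b,(300,300),interpolation=2); cv2.imwrite("pics/w2.png",o)
E
```

```text
term [0.5578 0.2025 0.022 ] [0.5421 0.1294 0.022 ] -12.124905172810472
floor [0.5311 0.2364 0.012 ] [0.5085 0.1185 0.012 ]
bridge [0.4885 0.1155 0.041 ] [0.5231 0.1075 0.041 ]
bridge far [0.4816 0.0903 0.041 ] [0.52   0.0817 0.041 ]
heel top out [0.51572436 0.24921522 0.04      ] [0.54907651 0.24220181 0.04      ]
3.25 [ 0.48514683 -0.33484076  0.40363296] [-3.13906646e+00  1.25947692e-03  1.56524148e+00]
[272, 149]
```

View pics/w2.png

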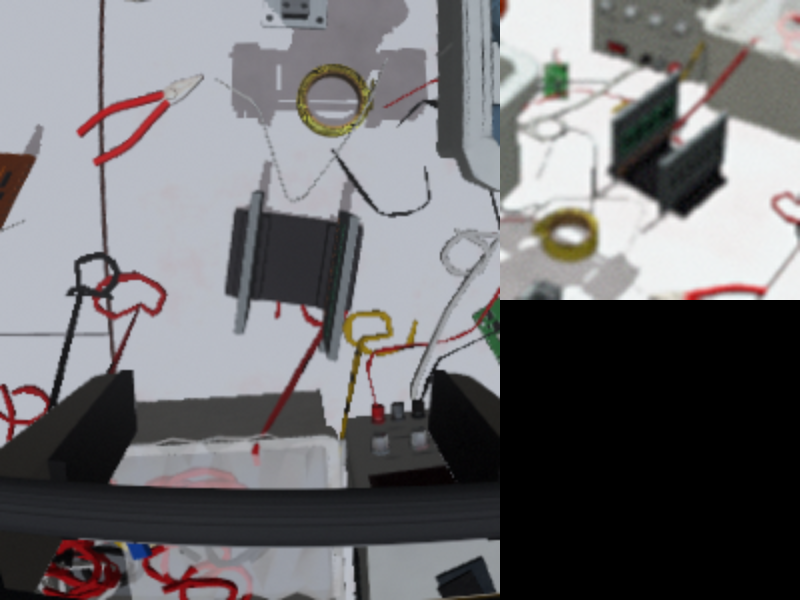

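The close view confirms it: the right-hand (+x) rack card, top edge (351,192)–(333,340), shows green circuitry, is taller and has the tab at its lower end. The blank is the left one, (258,193)–(240,333). Next I'll compute its pose and the clearances.

```bash
python3 - <<'E'
from h import *
w=pickle.load(open("w2.pkl","rb")); d=pickle.load(open("d0.pkl","rb"))["side"]; sc=pickle.load(open("s2.pkl","rb"))
q=lambda u,v,z: wz(w,110+u/2,30+v/2,z)
A,B=q(351,192,.105),q(333,340,.105); print("test",A.round(4),B.round(4),((A+B)/2).round(4),np.hypot(*(A-B)[:2]),np.degrees(np.arctan2(*(A-B)[1::-1]))-90)
A,B=q(258,193,.09),q(240,333,.09); print("blank",A.round(4),B.round(4),((A+B)/2).round(4),np.hypot(*(A-B)[:2]),np.degrees(np.arctan2(*(A-B)[1::-1]))-90)
R=[q(u,v,.026) for u,v in [(234,207),(363,221),(350,308),(226,297)]]; print("rack",np.round(R,3),np.mean(R,0))
def tri(r1,r2):
    (c1,d1),(c2,d2)=r1,r2; M=np.stack([d1,-d2],1); t=np.linalg.lstsq(M,c2-c1,rcond=None)[0]; p1=c1+t[0]*d1;p2=c2+t[1]*d2; return (p1+p2)/2,np.linalg.norm(p1-p2)
W=lambda u,v: wray(w,110+u/2,30+v/2)
print("psu corner",tri(ray(d,595*.64,350*.64),W(352,537)))
print("bin corner",tri(ray(d,565*.64,258*.64),W(475,165)))
print("wirebin",tri(ray(d,550*.64,370*.64),W(335,435)), q(335,435,.1))
E
```

```text
test [ 0.5365 -0.2813  0.105 ] [ 0.5229 -0.4011  0.105 ] [ 0.5297 -0.3412  0.105 ] 0.1205047881864357 -6.457696995030361
blank [ 0.4631 -0.2821  0.09  ] [ 0.446  -0.3984  0.09  ] [ 0.4545 -0.3402  0.09  ] 0.11752018255917092 -8.376091538007955
rack [[ 0.438 -0.296  0.026]
 [ 0.557 -0.31   0.026]
 [ 0.545 -0.392  0.026]
 [ 0.429 -0.38   0.026]] [ 0.4921827  -0.34430624  0.026     ]
psu corner (array([ 0.5334311 , -0.52518296,  0.20529845]), np.float64(0.0034677112592447525))
bin corner (array([ 0.61905333, -0.2597346 ,  0.16839542]), np.float64(0.004240573120191968))
wirebin (array([ 0.51645227, -0.46947257,  0.13493131]), np.float64(0.014519674509458996)) [ 0.52650344 -0.48833475  0.1       ]
```

Emit:
carry_out([
  {"slide": [-0.006,0.045,0.02],"turn": 0,"hand": 0.6},
  {"slide": [0,0,0.04],"turn": 6.7,"hand": 0.6},
  {"slide": [0,0,0.04],"turn": 0,"hand": 0.6},
  {"slide": [0,0,0.04],"turn": 0,"hand": 0.6},
  {"slide": [0,0,0.04],"turn": 0,"hand": 0.6},
  {"slide": [0,0,0.03],"turn": 0,"hand": 0.6},
  {"slide": [0,0,0.02],"turn": 0,"hand": 0.6},
  {"slide": [0,0,0],"turn": 0,"hand": 0.6},
  {"slide": [0,0,0],"turn": 0,"hand": 0.6},
])

```text
time: 4.2
ee_pos: [0.5325, -0.3364, 0.1751]
eef_rot: [3.141, -0.001, 1.457]
force: [0.2, 0.6, 0.2]
grip_width: 0.0555
grip_force: 0.0
```

```bash
python3 - <<'E'
from plant import arm
from h import *
w=arm.snapshot("wrist"); pickle.dump(w,open("w3.pkl","wb"))
s=pickle.load(open("w1.pkl","rb"))
P=[wz(s,225+u/5-.4,105+v/5-.4,.012) for u,v in [(163,78),(347,118),(78,503),(252,536)]]; print("screws",np.round(P,4).tolist(),np.mean(P,0))
st=arm.get_state();print(st["time"],st["ee_pos"],st["eef_rot"],st["force"])
c=(.530,-.341); a=np.radians(-7); R=np.array([[np.cos(a),-np.sin(a)],[np.sin(a),np.cos(a)]])
im=cv2.resize(w["color"][:,:,::-1],None,fx=1.5625,fy=1.5625)
for y in (-.06,.06):
  p=R@[0,y]+c; u=wproj(w,[*p,.105]); print(u); cv2.circle(im,tuple(int(x*1.5625) for x in u),4,(0,0,255),1)
cv2.imwrite("pics/w3.png",im[:600,:800])
E
```

```text
screws [[0.4996, 0.2579, 0.012], [0.5691, 0.2432, 0.012], [0.4657, 0.0933, 0.012], [0.5344, 0.0791, 0.012]] [0.51721618 0.16836584 0.012     ]
4.25 [ 0.5326636  -0.33724357  0.17587169] [ 3.13967618e+00 -7.84447579e-05  1.45622076e+00] [-0.03220731  0.33954786  0.35811242]
[249.49168924 269.6859916 ]
[250.44898986 133.98549593]
```

View pics/w3.png

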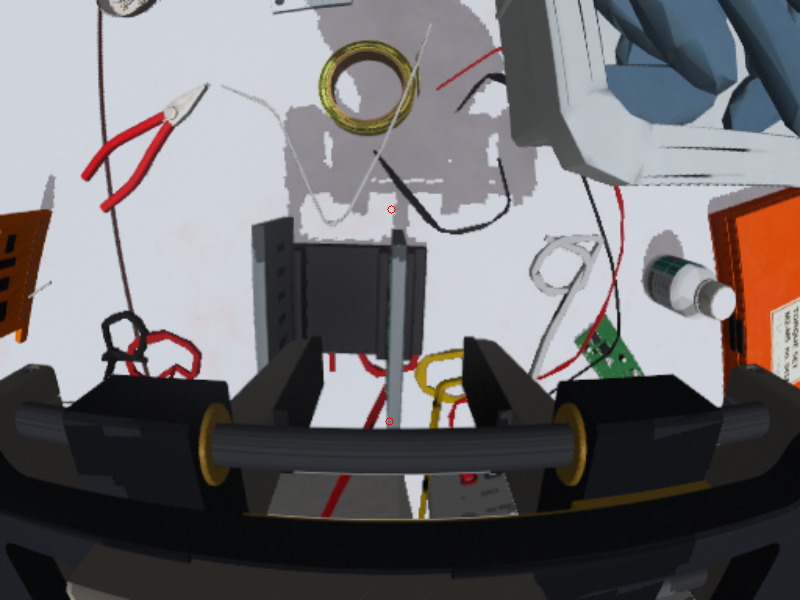

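The view shows the card's top face running from (399,245) down past the finger bar at (394,430), with its end face at v=230–245. My earlier far-end pixel was the foot of that end face, so I'll recompute the middle along y.

```bash
python3 - <<'E'
from h import *
w=pickle.load(open("w3.pkl","rb")); k=.64
A=wz(w,399*k,246*k,.105);B=wz(w,394*k,425*k,.105);print("end",A.round(4),"mid",B.round(4),"yaw",np.degrees(np.arctan2(*(A-B)[1::-1]))-90)
print("endface foot",wz(w,399*k,231*k,.01).round(4),"rack back",wz(w,345*k,242*k,.026).round(4))
w=pickle.load(open("w2.pkl","rb")); q=lambda u,v,z: wz(w,110+u/2,30+v/2,z)
print(q(351,192,.01),q(349,207,.105),q(333,357,.105))
E
```

```text
end [ 0.5391 -0.3008  0.105 ] mid [ 0.5248 -0.4032  0.105 ] yaw -7.925853665632346
endface foot [ 0.5405 -0.3015  0.01  ] rack back [ 0.5026 -0.3032  0.026 ]
[ 0.54717804 -0.2831587   0.01      ] [ 0.53490692 -0.29317211  0.105     ] [ 0.52310284 -0.41557693  0.105     ]
```

Emit:
carry_out([
  {"slide": [-0.02,0.001,0.02],"turn": 1,"hand": 0.6},
  {"slide": [0,0,0.035],"turn": 0,"hand": 0.6},
  {"slide": [0,0,0.03],"turn": 0,"hand": 0.6},
  {"slide": [0,0,0.012],"turn": 0,"hand": 0.6},
  {"slide": [0,0,0],"turn": 0,"hand": 0.6},
  {"slide": [0,0,0],"turn": 0,"hand": 0.3},
  {"slide": [0,0,0],"turn": 0,"hand": 0},
  {"slide": [0,0,0],"turn": 0,"hand": 0},
  {"slide": [0,0,0],"turn": 0,"hand": 0},
  {"slide": [0,0,0],"turn": 0,"hand": 0},
  {"slide": [0,0,0],"turn": 0,"hand": 0},
], squeeze=20)

```text
time: 5.35
ee_pos: [0.53, -0.3583, 0.0778]
eef_rot: [3.141, 0.0, 1.437]
force: [0.3, 0.1, 0.4]
grip_width: 0.0091
grip_force: 0.1
```

Emit:
carry_out([
  {"slide": [0,0,0],"turn": 0,"hand": 0},
  {"slide": [0,0,0],"turn": 0,"hand": 0},
  {"slide": [0,0,-0.005],"turn": 0,"hand": 0},
  {"slide": [0,0,-0.015],"turn": 0,"hand": 0},
  {"slide": [0,0,-0.02],"turn": 0,"hand": 0},
  {"slide": [0,0,-0.03],"turn": 0,"hand": 0},
  {"slide": [0,0,-0.03],"turn": 0,"hand": 0},
  {"slide": [0,0,-0.03],"turn": 0,"hand": 0},
  {"slide": [0,0,-0.03],"turn": 0,"hand": 0},
  {"slide": [0,0,-0.01],"turn": 0,"hand": 0},
  {"slide": [0,0,0],"turn": 0,"hand": 0},
])

```text
time: 6.45
ee_pos: [0.5298, -0.3589, 0.2492]
eef_rot: [3.14, 0.0, 1.436]
force: [-0.2, -0.5, -2.3]
grip_width: 0.0077
grip_force: 20.0
```

Emit:
carry_out([
  {"slide": [0.02,-0.004,0],"turn": 0,"hand": 0},
  {"slide": [0.04,-0.007,0],"turn": 0,"hand": 0},
  {"slide": [0.04,-0.007,0],"turn": 0,"hand": 0},
  {"slide": [0.04,-0.007,0],"turn": 0,"hand": 0},
  {"slide": [0.04,-0.007,0],"turn": 0,"hand": 0},
  {"slide": [0.04,-0.007,0],"turn": 0,"hand": 0},
  {"slide": [0.04,-0.007,0],"turn": 0,"hand": 0},
  {"slide": [0.04,-0.008,0],"turn": 0,"hand": 0},
  {"slide": [0.04,-0.008,0],"turn": 0,"hand": 0},
  {"slide": [0.04,-0.008,0],"turn": 0,"hand": 0},
  {"slide": [0.03,-0.006,0],"turn": 0,"hand": 0},
  {"slide": [0,0,0],"turn": 4.4,"hand": 0},
  {"slide": [0,0,0],"turn": 0,"hand": 0},
  {"slide": [0,0,0],"turn": 0,"hand": 0},
])

```text
time: 7.85
ee_pos: [0.5087, 0.0574, 0.2467]
eef_rot: [-3.14, 0.002, 1.361]
force: [-0.4, -0.3, -1.8]
grip_width: 0.0079
grip_force: 20.0
```

```bash
python3 - <<'E'
from plant import arm
from h import *
w=arm.snapshot("wrist"); pickle.dump(w,open("w4.pkl","wb"))
sd=arm.snapshot("side"); pickle.dump(sd,open("sd4.pkl","wb"))
st=arm.get_state();print(st["time"],st["ee_pos"],st["eef_rot"],st["grip_width"])
o=np.zeros((600,800,3),np.uint8); a=w["color"][40:340,140:390,::-1]; o[:,:500]=cv2.resize(a,(500,600),interpolation=2)
c=[int(x) for x in proj(sd,st["ee_pos"])]; print(c); b=sd["color"][c[1]-60:c[1]+90,c[0]-75:c[0]+75,::-1]; o[:300,500:]=cv2.resize(b,(300,300),interpolation=2)
cv2.imwrite("pics/w4.png",o)
E
```

```text
7.95 [0.50910204 0.05708196 0.24711526] [-3.14077151e+00  8.70310917e-04  1.35914976e+00] 0.007321463577302158
[280, 91]
```

View pics/w4.png

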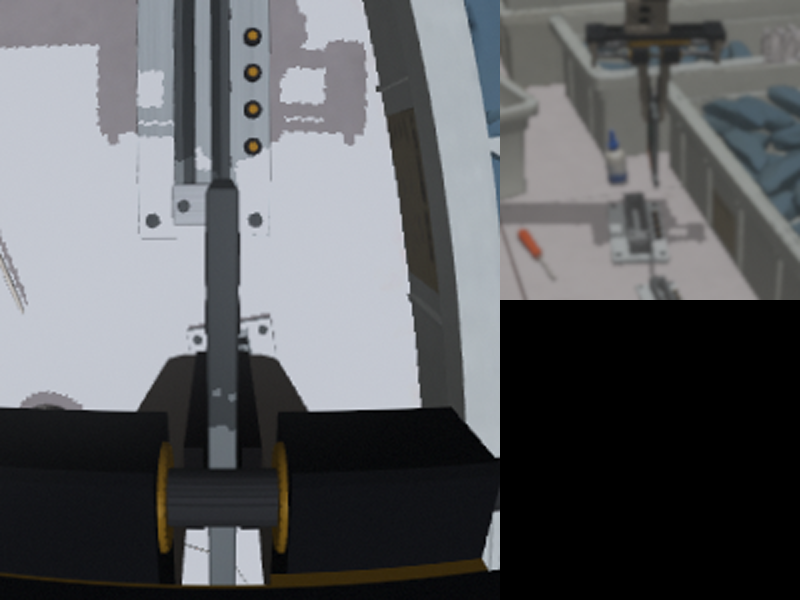

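Terminals are at (253,36), (253,72), (253,109) and (253,146), the bridge's inner top edge is at v=184 (left end 174), and the lower base screws are at (152,220) and (255,219). The held card's top runs along u=222 with its far end at v=187, and it hangs level.

```bash
python3 - <<'E'
from h import *
w=pickle.load(open("w4.pkl","rb")); q=lambda u,v,z: wz(w,140+u/2-.25,40+v/2-.25,z)
T=[q(253,v,.022) for v in (36,72,109,146)]; d=T[0]-T[3]; yaw=np.arctan2(d[1],d[0])-np.pi/2
print("yaw",np.degrees(yaw),np.round(T[0],4),np.round(T[3],4),"len",np.hypot(*d[:2]))
yaw=np.radians(-12.1); ex=np.array([np.cos(yaw),np.sin(yaw)]); ey=np.array([-ex[1],ex[0]])
P=np.mean(T,0)[:2]-.033*ex; print("c by terminals",P)
s1,s2=q(152,220,.012),q(255,219,.012);print("screws",s1,s2,"mid",(s1+s2)/2)
b=q(174,184,.041);print("bridge L inner",b, "c y via", b[:2]+.064*ey+.0177*ex, "far",q(174,224,.041)[:2]+.09*ey+.0177*ex)
print("card end",q(222,187,.274),"card near",q(222,455,.274))
tcp=np.array([.5089,.0572]); e=q(222,187,.274)[:2]-tcp; a=1.361-np.pi/2; cx=np.array([np.cos(a),np.sin(a)]); cy=np.array([-cx[1],cx[0]]);print("end rel tcp (x,y)",e@cx,e@cy)
n=q(222,455,.274)[:2]-tcp; print(n@cx,n@cy)
E
```

```text
yaw -12.084816007507085 [0.5584 0.2006 0.022 ] [0.5429 0.1281 0.022 ] len 0.07412392581480756
c by terminals [0.51831936 0.17126776]
screws [0.46582644 0.09359409 0.012     ] [0.53458846 0.07936881 0.012     ] mid [0.50020745 0.08648145 0.012     ]
bridge L inner [0.48849935 0.11481507 0.041     ] c y via [0.5192217  0.17368295] far [0.51910585 0.17434367]
card end [0.51993712 0.11584934 0.274     ] card near [0.5052846  0.04743322 0.274     ]
end rel tcp (x,y) -0.0014192385921804346 0.05966195779491063
-0.0015020899585153277 -0.010305573085177315
```

Emit:
carry_out([
  {"slide": [0.035,-0.0036,0],"turn": 0,"hand": 0},
  {"slide": [0.04,-0.004,0],"turn": 0,"hand": 0},
  {"slide": [0.035,-0.004,0.02],"turn": 0,"hand": 0},
  {"slide": [0.0222,-0.002,0.03],"turn": 0,"hand": 0},
  {"slide": [0,0,0.03],"turn": 0,"hand": 0},
  {"slide": [0,0,0.025],"turn": 0,"hand": 0},
  {"slide": [0,0,0.017],"turn": 0,"hand": 0},
  {"slide": [0,0,0],"turn": 0,"hand": 0},
  {"slide": [0,0,0],"turn": 0,"hand": 0},
])

```text
time: 8.85
ee_pos: [0.5244, 0.1894, 0.1258]
eef_rot: [3.141, 0.0, 1.359]
force: [-0.5, -0.5, -1.2]
grip_width: 0.0078
grip_force: 20.0
```

```bash
python3 - <<'E'
from plant import arm
from h import *
sc=arm.snapshot("scene"); pickle.dump(sc,open("s5.pkl","wb"));sd=arm.snapshot("side"); w=arm.snapshot("wrist"); pickle.dump(w,open("w5.pkl","wb"))
st=arm.get_state();print(st["time"],st["ee_pos"],st["eef_rot"],st["force"])
o=np.zeros((600,800,3),np.uint8)
for i,s in enumerate((sc,sd)):
    c=[int(x) for x in proj(s,[.52,.19,.08])]; print(c); b=s["color"][max(c[1]-50,0):c[1]+50,c[0]-65:c[0]+65,::-1]; o[i*300:i*300+300,:400]=cv2.resize(b,(400,300),interpolation=2)
o[:,400:]=cv2.resize(w["color"][0:300,150:350,::-1],(400,600)); cv2.imwrite("pics/w5.png",o)
E
```

```text
9.0 [0.52481602 0.19027468 0.12678852] [ 3.13997354e+00 -1.48690795e-03  1.35942721e+00] [ 1.21752379  0.12169583 -1.7897037 ]
[170, 243]
[271, 124]
```

View pics/w5.png

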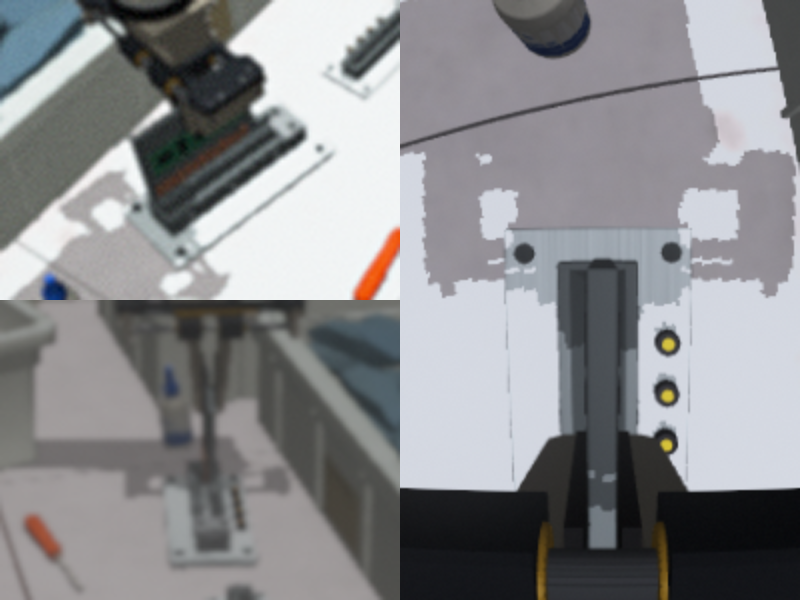

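```bash
python3 - <<'E'
from h import *
w=pickle.load(open("w5.pkl","rb")); q=lambda u,v,z: wz(w,150+(u-400)/2-.25,v/2-.25,z)
yaw=np.radians(-12.1); ex=np.array([np.cos(yaw),np.sin(yaw)]); ey=np.array([-ex[1],ex[0]]); c=np.array([.519,.1738])
f=lambda p:(np.array([(p[:2]-c)@ex,(p[:2]-c)@ey])*1000).round(1)
for n,p in [("heel outL",q(558,262,.04)),("heel outR",q(637,262,.04)),("wallL low",q(558,430,.04)),("card end",q(602,270,.154)),("end foot",q(602,259,.058)),("card mid",q(603,540,.154)),("heel inner line?",q(597,285,.04)),("tcp",np.array([.5248,.1903])),("base top L",q(507,229,.012)),("base top R",q(691,229,.012))]: print(n,f(p))
E
```

```text
heel outL [-17.6  74.4]
heel outR [16.2 74.3]
wallL low [-18.7  -0.7]
card end [ 1.1 75.8]
end foot [ 1.3 76. ]
card mid [1.3 5. ]
heel inner line? [-0.9 64.4]
tcp [ 2.2 17.3]
base top L [-43.9  89.9]
base top R [43.6 89.7]
```

Emit:
carry_out([
  {"slide": [0,-0.0018,0.008],"turn": 0,"hand": 0},
  {"slide": [0,0,0.006],"turn": 0,"hand": 0},
  {"slide": [0,0,0.003],"turn": 0,"hand": 0},
  {"slide": [0,0,0],"turn": 0,"hand": 0},
  {"slide": [0,0,0],"turn": 0,"hand": 0},
])

```text
time: 9.5
ee_pos: [0.5222, 0.1906, 0.1085]
eef_rot: [3.142, 0.0, 1.36]
force: [0.3, -0.5, -1.4]
grip_width: 0.008
grip_force: 20.0
```

Emit:
carry_out([
  {"slide": [0,0,0.001],"turn": 0,"hand": 0},
  {"slide": [-0.0026,0,0.0021],"turn": 0,"hand": 0},
  {"slide": [-0.0027,0,0.002],"turn": 0,"hand": 0},
  {"slide": [-0.0027,0,0.0022],"turn": 0,"hand": 0},
  {"slide": [0,0,0],"turn": 0,"hand": 0},
])

```text
time: 10.0
ee_pos: [0.5206, 0.1824, 0.1013]
eef_rot: [3.141, -0.0, 1.359]
force: [-0.6, 0.5, 1.6]
grip_width: 0.0078
grip_force: 20.0
```

```bash
python3 - <<'E'
from plant import arm
from h import *
sc=arm.snapshot("scene"); pickle.dump(sc,open("s6.pkl","wb")); w=arm.snapshot("wrist"); pickle.dump(w,open("w6.pkl","wb"))
st=arm.get_state();print(st["time"],st["ee_pos"],st["force"])
o=np.zeros((600,800,3),np.uint8)
c=[int(x) for x in proj(sc,[.52,.18,.08])]; b=sc["color"][c[1]-50:c[1]+50,c[0]-50:c[0]+70,::-1]; o[:400,:480]=cv2.resize(b,(480,400),interpolation=2)
o[:,480:]=cv2.resize(w["color"][80:300,190:310,::-1],(320,587),interpolation=2)[:600].repeat(1,0) if 0 else cv2.resize(w["color"][80:305,190:310,::-1],(320,600),interpolation=2); cv2.imwrite("pics/w6.png",o)
E
```

```text
10.1 [0.52063002 0.18251352 0.10131652] [0.79901584 0.91031441 1.82012841]
```

View pics/w6.png

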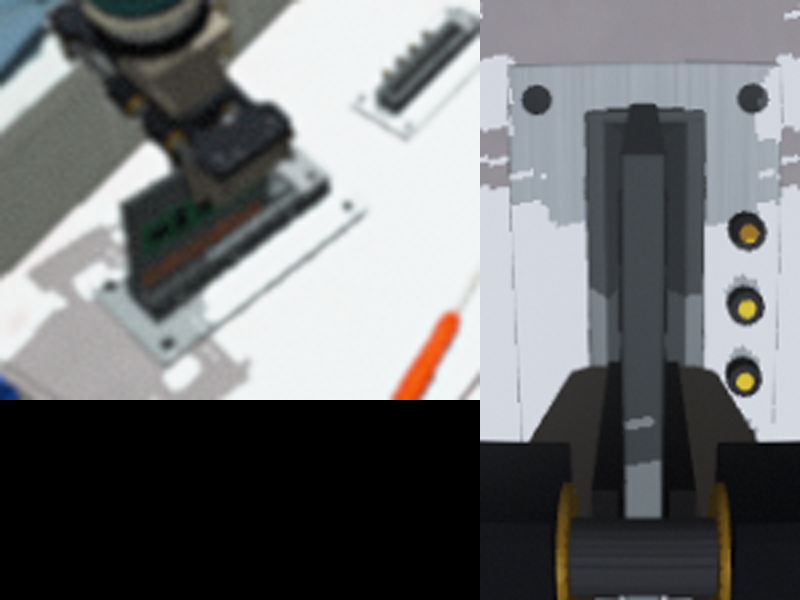

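The end face now shows from (643,105) at its foot to (643,155) at its top, so the card has tilted, with about 3 N of contact on the heel. The card is centred between the walls at (585–705).

```bash
cat >> h.py <<'E'
yaw=np.radians(-12.1); ex=np.array([np.cos(yaw),np.sin(yaw)]); ey=np.array([-ex[1],ex[0]]); c0=np.array([.519,.1738])
dk=lambda p:(np.array([(p[0]-c0[0])*ex[0]+(p[1]-c0[1])*ex[1],(p[0]-c0[0])*ey[0]+(p[1]-c0[1])*ey[1]])*1000).round(1)
E
python3 - <<'E'
from h import *
w=pickle.load(open("w6.pkl","rb")); q=lambda u,v,z: wz(w,190+(u-480)/2.667,80+v/2.667,z)
print("foot",dk(q(643,105,.041)),"top",dk(q(643,155,.135)),"wallL",dk(q(586,115,.04)),"wallR",dk(q(705,115,.04)),"mid card",dk(q(643,500,.125)),"tcp",dk([.5206,.1825]))
# column profile native for later auto detection
a=w["color"][:,int(190+163/2.667)].astype(int).sum(1); print([(i,int(a[i])) for i in range(100,150,2)])
E
```

```text
foot [-1.1 75.5] top [-1.2 66.3] wallL [-17.5  72.7] wallR [16.8 72.7] mid card [-1.3 -3.8] tcp [-0.3  8.8]
[(100, 440), (102, 442), (104, 479), (106, 505), (108, 505), (110, 506), (112, 504), (114, 506), (116, 505), (118, 418), (120, 138), (122, 137), (124, 137), (126, 136), (128, 136), (130, 139), (132, 139), (134, 136), (136, 134), (138, 198), (140, 224), (142, 217), (144, 219), (146, 220), (148, 217)]
```

Emit:
carry_out([
  {"slide": [-0.0026,0.0007,0.0022],"turn": 0,"hand": 0},
  {"slide": [-0.0026,0,0.0022],"turn": 0,"hand": 0},
  {"slide": [-0.0026,0,0.0022],"turn": 0,"hand": 0},
  {"slide": [0,0,0],"turn": 0,"hand": 0},
  {"slide": [0,0,0],"turn": 0,"hand": 0},
])

```text
time: 10.6
ee_pos: [0.5193, 0.1748, 0.0944]
eef_rot: [-3.141, 0.001, 1.36]
force: [-0.7, 0.3, 0.5]
grip_width: 0.0081
grip_force: 20.0
```

```bash
cat >> h.py <<'E'
def prof():
    from plant import arm
    w=arm.snapshot("wrist"); st=arm.get_state()
    print("t",st["time"],"tcp",st["ee_pos"].round(4),dk(st["ee_pos"]),"F",st["force"].round(1),"grip",round(st["grip_width"],4),round(float(st["grip_force"]),1))
    a=w["color"][:,249:254].astype(int).sum(2).mean(1); print("profile",[(i,int(a[i])) for i in range(104,216,2)])
    return w
E
python3 -c "
from h import *
w=prof()
for v in (118,120,140,150): print(v,dk(wz(w,251,v,.041)),dk(wz(w,251,v,.133)))"
```

```text
t 10.65 tcp [0.5193 0.1748 0.0944] [0.1 1.1] F [-0.8 -0.2  0.6] grip 0.0079 20.0
profile [(104, 505), (106, 506), (108, 470), (110, 145), (112, 145), (114, 143), (116, 144), (118, 144), (120, 144), (122, 143), (124, 143), (126, 142), (128, 143), (130, 143), (132, 142), (134, 142), (136, 141), (138, 141), (140, 143), (142, 141), (144, 201), (146, 203), (148, 203), (150, 203), (152, 203), (154, 203), (156, 203), (158, 202), (160, 203), (162, 203), (164, 203), (166, 205), (168, 203), (170, 203), (172, 203), (174, 203), (176, 204), (178, 205), (180, 205), (182, 205), (184, 203), (186, 203), (188, 205), (190, 205), (192, 204), (194, 205), (196, 203), (198, 203), (200, 203), (202, 204), (204, 203), (206, 202), (208, 203), (210, 201), (212, 200), (214, 200)]
118 [-1.  68.6] [-1.  67.6]
120 [-1.  67.1] [-1.  66.7]
140 [-1.  52.2] [-1. 58.]
150 [-1.  44.6] [-1.  53.6]
```

Emit:
carry_out([
  {"slide": [0,0.0005,-0.001],"turn": 0,"hand": 0},
  {"slide": [-0.002,0,0],"turn": 0,"hand": 0},
  {"slide": [-0.003,0,0],"turn": 0,"hand": 0},
  {"slide": [-0.003,0,0],"turn": 0,"hand": 0},
  {"slide": [-0.003,0,0],"turn": 0,"hand": 0},
  {"slide": [-0.003,0,0],"turn": 0,"hand": 0},
  {"slide": [0,0,0],"turn": 0,"hand": 0},
  {"slide": [0,0,0],"turn": 0,"hand": 0},
])

```text
time: 11.45
ee_pos: [0.5171, 0.1612, 0.0957]
eef_rot: [3.142, -0.0, 1.36]
force: [-0.8, 0.2, -1.3]
grip_width: 0.0078
grip_force: 20.0
```

```bash
python3 -c "
from h import *
w=prof()
for v in (120,125,130,150,155): print(v,dk(wz(w,251,v,.041)),dk(wz(w,251,v,.133)))"
```

```text
t 11.5 tcp [0.5171 0.1614 0.0957] [  0.8 -12.5] F [ 0.4 -0.8 -2.1] grip 0.0078 20.0
profile [(104, 148), (106, 148), (108, 448), (110, 143), (112, 141), (114, 143), (116, 141), (118, 142), (120, 142), (122, 139), (124, 140), (126, 139), (128, 141), (130, 140), (132, 141), (134, 138), (136, 138), (138, 140), (140, 140), (142, 142), (144, 202), (146, 203), (148, 203), (150, 203), (152, 203), (154, 204), (156, 203), (158, 202), (160, 204), (162, 203), (164, 204), (166, 204), (168, 204), (170, 205), (172, 205), (174, 204), (176, 204), (178, 204), (180, 204), (182, 205), (184, 205), (186, 205), (188, 204), (190, 206), (192, 205), (194, 205), (196, 204), (198, 205), (200, 204), (202, 204), (204, 205), (206, 201), (208, 202), (210, 203), (212, 202), (214, 201)]
120 [-0.2 53.5] [-0.3 53. ]
125 [-0.2 49.7] [-0.3 50.8]
130 [-0.2 45.9] [-0.3 48.6]
150 [-0.2 30.8] [-0.3 39.7]
155 [-0.3 27. ] [-0.3 37.5]
```

Emit:
carry_out([
  {"slide": [-0.002,0,0],"turn": 0,"hand": 0},
  {"slide": [0,0,0.0015],"turn": 0,"hand": 0},
  {"slide": [0.0024,0,0.0016],"turn": 0,"hand": 0},
  {"slide": [0.0025,0,0.0016],"turn": 0,"hand": 0},
  {"slide": [0.0025,0,0.0016],"turn": 0,"hand": 0},
  {"slide": [0.0024,0,0.0017],"turn": 0,"hand": 0},
  {"slide": [0,0,0],"turn": 0,"hand": 0},
])

```text
time: 12.2
ee_pos: [0.5188, 0.1693, 0.0875]
eef_rot: [3.142, 0.0, 1.36]
force: [-0.8, -1.1, 0.2]
grip_width: 0.0078
grip_force: 20.0
```

```bash
python3 -c "
from h import *
w=prof()
for v in (110,115,120,125,130,135,140): print(v,dk(wz(w,251,v,.025)),dk(wz(w,251,v,.12)))"
```

```text
t 12.25 tcp [0.5188 0.1692 0.0875] [ 0.7 -4.5] F [-0.3 -1.3 -0.8] grip 0.0078 20.0
profile [(104, 244), (106, 234), (108, 141), (110, 148), (112, 148), (114, 147), (116, 140), (118, 178), (120, 134), (122, 135), (124, 132), (126, 132), (128, 134), (130, 131), (132, 133), (134, 133), (136, 132), (138, 145), (140, 210), (142, 214), (144, 214), (146, 212), (148, 213), (150, 215), (152, 214), (154, 214), (156, 214), (158, 213), (160, 213), (162, 213), (164, 213), (166, 213), (168, 214), (170, 214), (172, 214), (174, 214), (176, 214), (178, 213), (180, 214), (182, 216), (184, 213), (186, 214), (188, 213), (190, 214), (192, 214), (194, 214), (196, 213), (198, 213), (200, 213), (202, 213), (204, 212), (206, 211), (208, 211), (210, 210), (212, 210), (214, 209)]
110 [-0.3 69.5] [-0.4 65.8]
115 [-0.3 65.6] [-0.4 63.6]
120 [-0.3 61.7] [-0.4 61.3]
125 [-0.3 57.8] [-0.4 59. ]
130 [-0.3 53.9] [-0.4 56.7]
135 [-0.3 50. ] [-0.4 54.4]
140 [-0.3 46.1] [-0.4 52.1]
```

Emit:
carry_out([
  {"slide": [0.0012,0,0.0016],"turn": 0,"hand": 0},
  {"slide": [0.0018,0,0.0016],"turn": 0,"hand": 0},
  {"slide": [0.0018,0,0.0016],"turn": 0,"hand": 0},
  {"slide": [0.0018,0,0.0014],"turn": 0,"hand": 0},
  {"slide": [0,0,0],"turn": 0,"hand": 0},
])

```text
time: 12.75
ee_pos: [0.5203, 0.1761, 0.0815]
eef_rot: [3.141, -0.001, 1.36]
force: [-0.2, 1.7, 2.9]
grip_width: 0.0078
grip_force: 20.0
```

```bash
python3 -c "
from h import *
w=prof()
for v in (110,115,120,125,130,135,140): print(v,dk(wz(w,251,v,.015)),dk(wz(w,251,v,.108)))"
```

```text
t 12.8 tcp [0.5203 0.176  0.0815] [0.8 2.5] F [-0.1  2.4  2.5] grip 0.0081 20.0
profile [(104, 501), (106, 500), (108, 500), (110, 500), (112, 233), (114, 244), (116, 227), (118, 151), (120, 148), (122, 147), (124, 148), (126, 136), (128, 127), (130, 127), (132, 126), (134, 121), (136, 208), (138, 230), (140, 230), (142, 229), (144, 229), (146, 229), (148, 228), (150, 228), (152, 226), (154, 228), (156, 227), (158, 227), (160, 229), (162, 227), (164, 227), (166, 228), (168, 226), (170, 226), (172, 226), (174, 227), (176, 226), (178, 227), (180, 229), (182, 227), (184, 227), (186, 226), (188, 226), (190, 226), (192, 226), (194, 226), (196, 224), (198, 226), (200, 224), (202, 224), (204, 224), (206, 224), (208, 222), (210, 222), (212, 222), (214, 221)]
110 [-0.2 76.7] [-0.3 73.1]
115 [-0.2 72.8] [-0.3 70.7]
120 [-0.2 68.8] [-0.3 68.3]
125 [-0.2 64.9] [-0.3 65.9]
130 [-0.2 60.9] [-0.3 63.5]
135 [-0.2 56.9] [-0.3 61.1]
140 [-0.2 53. ] [-0.3 58.7]
```

Emit:
carry_out([
  {"slide": [-0.0005,0,0.0008],"turn": 0,"hand": 0},
  {"slide": [0,0,0.0008],"turn": 0,"hand": 0},
  {"slide": [0,0,0],"turn": 0,"hand": 0},
  {"slide": [0,0,0],"turn": 0,"hand": 0},
])

```text
time: 13.2
ee_pos: [0.5207, 0.1768, 0.0807]
eef_rot: [3.141, -0.003, 1.36]
force: [0.2, 5.0, 6.3]
grip_width: 0.0078
grip_force: 20.0
```

```bash
python3 -c "
from h import *
w=prof()
for v in (120,125,130,135,140): print(v,dk(wz(w,251,v,.015)),dk(wz(w,251,v,.107)))" | cut -c1-700
```

```text
t 13.25 tcp [0.5207 0.1768 0.0807] [1.  3.3] F [0.6 4.8 6.9] grip 0.0079 20.0
profile [(104, 501), (106, 501), (108, 502), (110, 502), (112, 410), (114, 217), (116, 236), (118, 191), (120, 150), (122, 150), (124, 148), (126, 149), (128, 126), (130, 126), (132, 125), (134, 140), (136, 228), (138, 231), (140, 229), (142, 233), (144, 230), (146, 232), (148, 230), (150, 231), (152, 229), (154, 229), (156, 230), (158, 230), (160, 231), (162, 230), (164, 229), (166, 229), (168, 229), (170, 229), (172, 230), (174, 228), (176, 229), (178, 228), (180, 227), (182, 229), (184, 229), (186, 228), (188, 228), (190, 229), (192, 227), (194, 227), (196, 227), (198, 226), (200, 226), (202, 225), (204, 224), (206, 225), (208, 224), (210, 223), (212, 223), (214, 224)]
120 [ 0.  69.7] [-0.1 68.9]
125 [ 0.  65.7] [-0.1 66.5]
130 [ 0.  61.8] [-0.1 64.1]
135 [ 0.  57.8] [-0.1 61.7]
140 [ 0.  53.9] [-0.1 59.3]
```

Emit:
carry_out([
  {"slide": [0,0,0],"turn": 0,"hand": 0.15},
  {"slide": [0,0,0],"turn": 0,"hand": 0.3},
  {"slide": [0,0,0],"turn": 0,"hand": 0.35},
  {"slide": [0,0,0],"turn": 0,"hand": 0.35},
  {"slide": [0,0,-0.01],"turn": 0,"hand": 0.35},
  {"slide": [0,0,-0.03],"turn": 0,"hand": 0.35},
  {"slide": [0,0,-0.04],"turn": 0,"hand": 0.35},
  {"slide": [0,0,-0.04],"turn": 0,"hand": 0.35},
  {"slide": [-0.04,0,-0.04],"turn": 0,"hand": 0.35},
  {"slide": [-0.02,0,0],"turn": 0,"hand": 0.35},
  {"slide": [0,0,0],"turn": 0,"hand": 0.35},
  {"slide": [0,0,0],"turn": 0,"hand": 0.35},
])

```text
time: 14.45
ee_pos: [0.5078, 0.121, 0.2348]
eef_rot: [-3.14, -0.0, 1.359]
force: [-0.3, 0.1, -0.5]
grip_width: 0.032
grip_force: 0.0
```

```bash
python3 - <<'E'
from plant import arm
from h import *
w=arm.snapshot("wrist"); pickle.dump(w,open("w7.pkl","wb")); st=arm.get_state(); print(st["time"],st["ee_pos"],st["force"],st["grip_width"])
# predicted column of card top; profile along card length in dock frame at z=.107
P=lambda x,y,z: wproj(w,[*(c0+ex*x+ey*y),z])
im=w["color"].astype(int)
def val(x,y,z):
    u=P(x,y,z).round().astype(int); return im[u[1],u[0]].tolist() if 0<=u[1]<384 and 0<=u[0]<512 else None
for y in range(-70,76,5): print(y,P(0,y/1e3,.107).round(),[sum(val(x/1e3,y/1e3,.107)) for x in range(-12,13,2)])
E
```

```text
14.5 [0.50777576 0.12156808 0.23442026] [-0.42267728  0.359902   -0.46987734] 0.0322131561748674
-70 [252. 201.] [485, 512, 539, 534, 473, 500, 540, 537, 536, 506, 534, 533, 533]
-65 [252. 196.] [477, 428, 439, 544, 543, 542, 542, 546, 548, 545, 460, 426, 518]
-60 [252. 191.] [366, 238, 226, 521, 549, 548, 546, 547, 548, 515, 215, 240, 405]
-55 [252. 187.] [539, 539, 543, 542, 444, 399, 394, 400, 496, 540, 542, 541, 545]
-50 [252. 182.] [398, 354, 315, 313, 306, 385, 381, 388, 301, 316, 321, 367, 382]
-45 [252. 177.] [376, 303, 232, 228, 300, 383, 378, 388, 238, 219, 221, 343, 378]
-40 [252. 172.] [377, 304, 231, 230, 276, 380, 379, 380, 216, 221, 221, 341, 376]
-35 [252. 167.] [375, 305, 230, 228, 280, 377, 379, 377, 225, 218, 219, 343, 374]
-30 [252. 162.] [376, 302, 229, 229, 262, 377, 377, 376, 222, 218, 222, 344, 372]
-25 [252. 158.] [376, 304, 233, 230, 270, 377, 377, 374, 221, 218, 221, 343, 373]
-20 [252. 153.] [375, 300, 226, 227, 267, 373, 378, 376, 213, 218, 219, 347, 374]
-15 [252. 148.] [373, 304, 231, 225, 271, 376, 373, 376, 221, 219, 219, 342, 372]
-10 [252. 143.] [37
[... 737 characters left out ...]
3, 165, 163, 230, 229, 231, 138, 149, 151, 235, 231]
40 [252.  93.] [233, 164, 161, 159, 163, 231, 230, 235, 142, 150, 148, 234, 234]
45 [252.  88.] [233, 162, 161, 155, 292, 230, 231, 234, 137, 151, 151, 237, 234]
50 [252.  83.] [234, 161, 163, 157, 328, 230, 232, 236, 147, 153, 152, 237, 237]
55 [252.  78.] [234, 165, 160, 155, 165, 229, 232, 235, 144, 149, 150, 235, 238]
60 [252.  73.] [224, 204, 205, 208, 195, 230, 234, 236, 169, 200, 198, 233, 233]
65 [252.  68.] [484, 479, 476, 481, 485, 484, 480, 471, 472, 474, 487, 476, 483]
70 [252.  63.] [422, 423, 421, 420, 412, 400, 397, 391, 396, 402, 413, 399, 398]
75 [252.  58.] [418, 413, 415, 413, 414, 413, 409, 411, 413, 413, 412, 412, 413]
```

The card is released. It reads as level, with its top from about −57 to +62 mm in the dock frame and centred in x. I'll press lightly on the top near the +y end with closed fingers to confirm it sits on the floor; contact should be at about z = 0.107.

Emit:
carry_out([
  {"slide": [0.04,0.0005,0],"turn": 0,"hand": 0},
  {"slide": [0.045,0,0.01],"turn": 0,"hand": 0},
  {"slide": [0,0,0.04],"turn": 0,"hand": 0},
  {"slide": [0,0,0.04],"turn": 0,"hand": 0},
  {"slide": [0,0,0.025],"turn": 0,"hand": 0},
  {"slide": [0,0,0.006],"turn": 0,"hand": 0},
  {"slide": [0,0,0.002],"turn": 0,"hand": 0},
  {"slide": [0,0,0.002],"turn": 0,"hand": 0},
  {"slide": [0,0,0],"turn": 0,"hand": 0},
  {"slide": [0,0,0],"turn": 0,"hand": 0},
], squeeze=5)

```text
time: 15.5
ee_pos: [0.5273, 0.2041, 0.1113]
eef_rot: [3.14, -0.002, 1.36]
force: [0.5, 1.0, 0.0]
grip_width: 0.0007
grip_force: 0.0
```

Emit:
carry_out([
  {"slide": [0,0,0.002],"turn": 0,"hand": 0},
  {"slide": [0,0,0.001],"turn": 0,"hand": 0},
  {"slide": [0,0,0.001],"turn": 0,"hand": 0},
  {"slide": [0,0,0.001],"turn": 0,"hand": 0},
  {"slide": [0,0,0],"turn": 0,"hand": 0},
])

```text
time: 16.0
ee_pos: [0.5289, 0.2036, 0.1074]
eef_rot: [3.138, -0.002, 1.359]
force: [-0.8, -2.0, 12.2]
grip_width: 0.0007
grip_force: 6.3
```

Contact came at z ≈ 0.107 with 12 N, so the card is on the floor. I'll back off and check once more.

Emit:
carry_out([
  {"slide": [0,0,-0.01],"turn": 0,"hand": 0},
  {"slide": [0,0,-0.04],"turn": 0,"hand": 0},
  {"slide": [0,0,-0.04],"turn": 0,"hand": 0},
  {"slide": [-0.045,0,-0.04],"turn": 0,"hand": 0},
  {"slide": [-0.04,0,0],"turn": 0,"hand": 0},
  {"slide": [0,0,0],"turn": 0,"hand": 0},
  {"slide": [0,0,0],"turn": 0,"hand": 0},
])

```text
time: 16.7
ee_pos: [0.5102, 0.1277, 0.2289]
eef_rot: [-3.141, -0.002, 1.358]
force: [-0.1, 0.6, -0.2]
grip_width: 0.0006
grip_force: 0.0
```

```bash
python3 - <<'E'
from plant import arm
from h import *
w=arm.snapshot("wrist"); im=w["color"].astype(int).sum(2)
def row(y,z=.107):
    o=[]
    for x in range(-12,13,2):
        u=wproj(w,[*(c0+ex*x/1e3+ey*y/1e3),z]).round().astype(int); o.append(int(im[u[1],u[0]]))
    return o
for y in (-62,-60,-58,-56,-54,-30,30,56,58,60,62,64,66): print(y,row(y))
# blank card: compare scene patch before/after pick
s0=pickle.load(open("s5.pkl","rb"));s1=arm.snapshot("scene"); a=pickle.load(open("s1.pkl","rb"))
c=[int(v) for v in proj(s1,[.4545,-.355,.06])]; sl=np.s_[c[1]-10:c[1]+10,c[0]-10:c[0]+10]
print("blank diff",np.abs(a["color"][sl].astype(int)-s1["color"][sl]).mean(), arm.get_state()["time"])
E
```

```text
-62 [393, 258, 315, 505, 522, 519, 520, 522, 520, 519, 309, 260, 399]
-60 [264, 249, 240, 467, 527, 528, 525, 529, 526, 458, 247, 247, 246]
-58 [375, 240, 228, 505, 529, 529, 532, 529, 529, 496, 210, 240, 340]
-56 [526, 492, 526, 500, 441, 443, 442, 509, 531, 528, 532, 419, 507]
-54 [523, 524, 526, 386, 372, 364, 366, 368, 526, 526, 526, 529, 525]
-30 [363, 288, 224, 217, 367, 366, 366, 244, 264, 215, 212, 342, 362]
30 [222, 212, 159, 168, 219, 225, 223, 165, 148, 152, 153, 224, 224]
56 [227, 190, 157, 157, 222, 223, 226, 151, 145, 147, 149, 232, 231]
58 [225, 196, 157, 141, 221, 225, 225, 155, 136, 146, 151, 231, 230]
60 [223, 194, 150, 148, 224, 226, 227, 161, 151, 144, 151, 234, 232]
62 [228, 228, 227, 226, 216, 222, 223, 188, 224, 224, 225, 229, 234]
64 [471, 470, 461, 465, 471, 471, 463, 459, 457, 464, 475, 462, 469]
66 [474, 464, 463, 464, 470, 473, 467, 456, 459, 460, 473, 465, 472]
blank diff 16.815 16.8
```

```bash
python3 -c "
from plant import arm
print(arm.job_done())"
```

```text
the job is handed in; nothing more can be done
None
```

I seated the test card upright in the dock slot with its tab under the bridge, released it and handed the job in at about 17 s. By my measurements it stands on the slot floor with the tab end about 3 mm from its nominal place; the blank card was never touched, but my final image check on it was inconclusive.

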